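# Feed the block rack past the sprung chute gate

## Robot

A 6-joint arm with a two-finger parallel gripper is mounted at the origin on the work surface. World frame = base frame: x ahead of the robot, y to its left, z up, the work surface at z = 0. Lengths are in mm, angles in rad, forces in N, time in s.
With the tool pointing down it reaches from about 300 to 775 mm from the base axis. Payload 14.6 kg.
Tool frame: the origin (TCP) lies midway between the tips of the shut fingers; the grasp point (between the pads) lies 19 mm behind it (manip.hold_point_z is the distance from the TCP to the grasp point, in mm); z points along the fingers, y is the direction in which the jaws open and shut (so a half turn about z gives the same grasp; the last joint's range is limited). The gripper opens to 94 mm and grips with 3 to 60 N. Pads are 16 mm wide; open, the fingers measure 119 mm over their backs; the gripper's body (75 mm by 177 mm) begins 78 mm behind the grasp point.
Start: joints at [1.129, 0.3, 1.521, -0, 1.321, -0.067], TCP at [201.344, 511.81, 205.446] pointing down, gripper open.
Joint ranges: [-3.03, 3.03], [-0.79, 2.21], [0.23, 2.52], [-1.04, 4.18], [0, 3.07], [-2.55, 2.55]. Speed limits (rad/s): [2.22, 2.22, 2.57, 3.14, 3.14, 3.14].

## Interface

Orientations are given as [roll, pitch, yaw] about the fixed x, y, z axes, in that order (R = Rz(yaw) Ry(pitch) Rx(roll)).
In Python, from cell import manip gives the robot as it stands.
- The arm moves only by the shell command python3 -m crank 'ROWS' [OPENING] [FORCE]. ROWS is JSON, a list of rows, each an object with "offset": the shift along the world's x, y, z in m, a list of three; "spin": the turn about the world's z in degrees. In form: [{"offset": [dx, dy, dz], "spin": spin}, ...]. A call has exactly 8 rows; each row is the pose to reach, as a shift and turn from the pose measured when the call began; what a row does not reach only later rows make up. A row lasts 1/12 s, in which the tool goes at most 41.7 mm and 7.16 degrees, less where a joint would pass 70% of its speed; a pose out of reach is approached as far as the arm can. A call with a gripper value outside its range is refused whole. OPENING is the opening, from 0 (shut) to 1 (fully open), set as the call begins (- or left out, the last holds). The fingers move at their own pace and stop on an object; FORCE is the grip in N (left out, the last holds). Time passes only in rows, so rows that repeat a pose let the fingers close, or fill a call up. It gives the time, the measured TCP pose, the force and the opening at its end, in the units of the state.
- manip.read_state(): the state, without advancing time (a new reading comes with each control period).
- manip.camera(name): name is "scene" or "top" or "wrist"; returns a dict with "pixels" (480x640x3 uint8, red, green, blue), "fx", "fy", "cx", "cy" (pixels), "extrinsics" (4x4, takes a point from world to camera coordinates); the wrist camera has in their place "hand_eye" (4x4, takes a point from camera to tool coordinates, whose origin is the TCP and whose axes are the flange's). Camera axes: x right, y down, z forward; pixel columns grow to the right and rows downward; lengths in mm; the calibration is good to about 2 mm. A picture is of the moment at which its call begins: read the wrist's pose just before it. There is no depth.
- manip.sign_off(): hands the job in, once; it reports no verdict.
Trained networks look in a picture, given as the dict that the camera call returned (one of the last four; its "shot" number tells which), for a name from the list of things; names that differ only in an ending like _2 or _b are one class to them, and where a whole thing is asked for, a point or a joint stands for the part that bears it (a point fixed in the world has none). Each returns a list of dicts, best first, with "conf" (0 to 1); they miss things now and then, are a little off and sometimes report something else, mostly with a low value. They report only what shows in the picture. A call takes as long as a camera call. They do not tell look-alikes from the thing itself.
- manip.search_frame(picture, name): "location" ([x, y, z] in mm, in world coordinates, good to about 4 mm: the middle of the surface that is visible of it).
- manip.masks_of(picture, name): "mask" (480x640 bool, what is visible of it).
The state is a dict: "clock": time; "joints": joint angles; "qd": joint speeds; "effort": joint torques, N m; "eef_pos": TCP position; "eef_rot": TCP orientation; "wrist_force": force on the tool from outside, world axes, zero at the start; "moment": the same for the moment, N m; "finger_gap": finger opening in mm.
Only numpy, scipy, OpenCV 4.12 (cv2) and the standard library are available. Lean on these libraries where they do the work, as an engineer would, in place of code of your own. Each camera call takes 0.05 s, during which the arm holds its last target. There are 200 camera calls.

## Task

In the print studio, press the long treadle plate beside the wooden chute fully down with one fingertip so that the gate bar sinks out of the channel, and while you keep it held down push the rack of printing blocks from behind with the other fingertip, along the chute and past the gate, until it rests against the end stop. Only then let go, so that the gate springs up behind the rack, and come away clear. Slide the rack without lifting it, do not let the gate touch the rack, and leave the other things on the table alone.

Things in the scene. Friction and masses are not known exactly. Their poses are not given: they have to be found in the camera images.
- chute: Fixed wooden chute, 408 x 92 mm. Origin: table height, channel centre line, below the gate line. x = the rack's travel direction, y = left of travel (away from the treadle), z up. Channel floor at z = 40 mm, from x = -250 (open end) to +146 mm (end stop's face); 76 mm wide between walls 8 mm thick with tops at z = 62 mm. A 16 mm slot at x = 0 is for the gate.
- gate (a joint): Hinged gate, rad. 0 = shut: an 8 mm thick steel bar slopes up across the channel, at floor level by the left wall, about 26 mm above the floor by the right. 0.35 = hard stop, bar level, 7 mm below the floor; clear of the channel from 0.30. Axis along chute x at chute y = 58, z = 24 mm. The rack cannot push it open; pressing the treadle opens it, a spring shuts it when let go.
- treadle (a point): Centre of the top of the treadle plate: 270 mm long along chute x (-225 to +45 mm), 54 wide, 8 thick, fixed to the gate, on the channel's right (-y). Shut: centre at chute y = -61, z = 106 mm, tilted 0.35 rad, inner edge y = -36 (lower), outer y = -86 mm. Fully down: level, top at z = 60 mm, y = -55 to -109 mm; holding it takes 4 to 5 N. Press anywhere along it; a fingertip can slide on it.
- rack: Loose wooden rack with four upright printing blocks (fixed in it), 130 mm long (x, along the chute's x), 66 wide, about 0.45 kg, standing on the channel floor before the gate. Origin: centre of its underside. Its flat rear panel (x = -65 mm), 66 wide, 45 mm tall, is pushed; block tops are at 56 mm. Against the end stop its origin is at chute x = +81 mm, its rear face 16 mm past the gate line.
- mug: Bystander: white mug, 76 mm across, 85 mm tall, standing at the left, beyond the chute. Origin at the underside.
- ink_tin: Bystander: small closed ink tin, 60 mm across, 60 mm tall, standing beside the chute on the treadle's side, beyond the end of the treadle plate. Origin at the underside.
- gouge: Bystander: carving gouge, 170 mm long, lying beside the chute, outside the treadle plate. Origin at the underside.
- oilstone: Bystander: grey sharpening stone 150 x 50 x 25 mm, on the far right. Origin at the underside.
- brush: Bystander: brush 190 mm long, lying right of the chute. Origin at the underside.
- brayer: Bystander: ink roller with a wooden handle, lying left of the chute. Origin at the underside.
- plank: Bystander: flat printing block 150 x 100 x 21 mm lying before the open end of the chute. Origin at the underside.
There are look-alikes about, which are no part of the job. Leave any blue or green look-alike of the rack alone.

How it is judged (in metres and radians):
On the way, in this order (a step that is already met when the one before it is completed fails the run):
1. a fingertip holds the gate fully open while the rack still stands short of it (value of joint gate above 0.3 rad and contact force between the fingers and gate above 0.5 N and x of rack in the frame of chute below -0.068 m), for 0.1 s.
2. the rack is under way past the gate, pushed by the fingers while they hold the gate open (value of joint gate above 0.3 rad and contact force between the fingers and gate above 0.5 N and contact force between the fingers and rack above 0.2 N and x of rack in the frame of chute between -0.03 and 0.06 m), for 0.1 s.
3. the rack's rear is past the gate line while the gate is still held open (value of joint gate above 0.3 rad and contact force between the fingers and gate above 0.5 N and x of rack in the frame of chute above 0.071 m), for 0.05 s.
At the end, for the whole second after the job is handed in: The rack stands flat in the channel within 6 mm of the end stop, at rest, and the gate has sprung shut (below 0.03 rad) behind it (x of rack in the frame of chute above 0.075 m and value of joint gate below 0.03 rad and z of rack in the frame of chute between 0.036 and 0.044 m and angle between rack's own z axis and vertical below 0.05 rad and angle between the x axis of rack and the x axis of chute, either way round below 0.12 rad and linear speed of rack below 0.01 m/s); the robot touches nothing.
It fails at once if the gate touches the rack with more than 1.5 N (contact force between gate and rack above 1.5 N).
It fails at once if the rack is lifted off the channel floor by more than 8 mm or tipped (z of rack in the frame of chute above 0.048 m or angle between rack's own z axis and vertical above 0.2 rad).
It fails at once if another thing on the table is moved by more than 20 mm (distance of any of mug, ink_tin, gouge, oilstone, brush, brayer, plank from where it was at the start of the episode above 0.02 m).
It also fails if it takes over 48 s, if anything falls off the work surface, if the arm or the gripper's body presses on something with over 40 N, if the wrist force passes 120 N, or if a joint passes its speed limit or range.

## Working session

There is one attempt and no reset: what is moved stays moved. The work goes in short steps, Python scripts to look and compute and a shell command to move; the robot and the scene stay as the last step left them, time stands still between calls to the robot, and variables do not carry over. Pictures are saved under pics/ and viewed, about 8 in all and at most 12, crops included, and the job is handed in when it is done.

```bash
mkdir -p pics; ls
python3 - <<'E'
from cell import manip
import cv2
s=manip.read_state();print({k:s[k] for k in('clock','eef_pos','eef_rot','wrist_force','finger_gap')})
for c in('scene','top'):
    p=manip.camera(c);cv2.imwrite(f'pics/{c}0.png',p['pixels'][:,:,::-1])
    for n in('chute','rack','treadle','gate','ink_tin','gouge','plank','mug','brayer','brush','oilstone'):
        print(c,n,[(d['conf'].__round__(2),[round(float(v)) for v in d['location']]) for d in manip.search_frame(p,n)])
E
```

```text
pics
{'clock': 0.0, 'eef_pos': array([201.23966629, 511.58037321, 204.89442113]), 'eef_rot': array([-3.14045309e+00, -6.51709011e-05,  2.76677879e+00]), 'wrist_force': array([-0.57415249, -0.18058663, -0.03258429]), 'finger_gap': 93.96560750438604}
scene chute [(0.65, [596, 74, 46])]
scene rack [(0.89, [398, -19, 45]), (0.79, [397, -231, 40]), (0.77, [384, 218, 46]), (0.64, [226, -290, 49]), (0.62, [548, -29, 90])]
scene treadle [(0.65, [630, 4, 106])]
scene gate [(0.68, [628, 2, 107])]
scene ink_tin [(0.7, [703, 215, 54])]
scene gouge [(0.63, [717, -83, 19])]
scene plank [(0.93, [579, -264, 20])]
scene mug [(0.87, [657, 431, 54]), (0.53, [580, -266, 23])]
scene brayer [(0.7, [462, 496, 26]), (0.43, [716, -85, 16])]
scene brush [(0.83, [556, -494, 19])]
scene oilstone [(0.55, [628, 4, 104]), (0.45, [700, 213, 54])]
top chute [(0.74, [570, 48, 54]), (0.7, [716, -322, 26])]
top rack [(0.95, [193, -300, 44]), (0.83, [380, -21, 43]), (0.73, [544, -41, 84]), (0.67, [354, 205, 45]), (0.65, [370, -245, 42])]
top treadle [(0.85, [607, 1, 108]), (0.52, [544, -496, 19])]
top gate [(0.65, [609, 0, 103]), (0.5, [650, 429, 41])]
top ink_tin [(0.69, [675, 209, 56])]
top gouge [(0.57, [703, -88, 21])]
top plank [(0.95, [560, -268, 24]), (0.2, [648, 433, 41])]
top mug [(0.96, [651, 432, 43]), (0.28, [569, 48, 54])]
top brayer [(0.98, [449, 490, 27])]
top brush [(0.95, [545, -494, 17])]
top oilstone [(0.65, [716, -322, 23])]
```

View pics/top0.png

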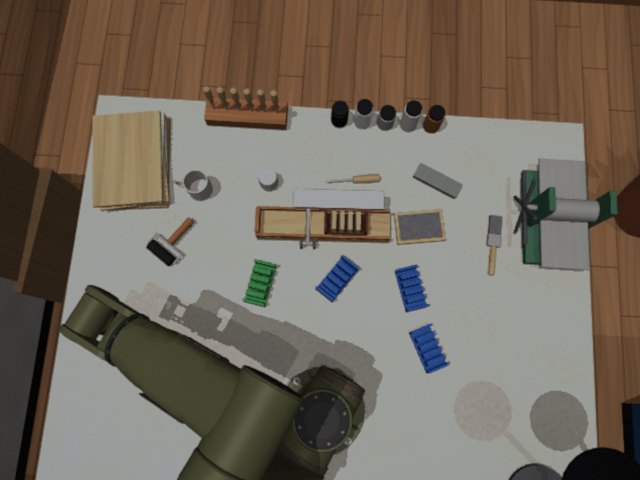

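View pics/scene0.png

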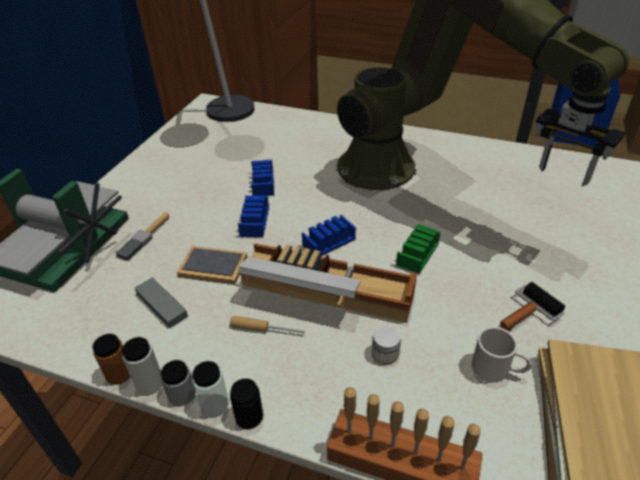

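```bash
python3 -m crank '[{"offset":[0.022,-0.032,0.011],"spin":-7},{"offset":[0.044,-0.064,0.022],"spin":-14},{"offset":[0.066,-0.096,0.033],"spin":-21},{"offset":[0.088,-0.128,0.044],"spin":-28},{"offset":[0.110,-0.160,0.055],"spin":-35},{"offset":[0.132,-0.192,0.066],"spin":-42},{"offset":[0.154,-0.224,0.077],"spin":-49},{"offset":[0.176,-0.256,0.088],"spin":-56}]' 0.74
python3 -m crank '[{"offset":[0.022,-0.034,0.005],"spin":-3},{"offset":[0.044,-0.068,0.010],"spin":-6},{"offset":[0.066,-0.102,0.015],"spin":-9},{"offset":[0.088,-0.136,0.020],"spin":-12},{"offset":[0.110,-0.170,0.025],"spin":-12},{"offset":[0.132,-0.204,0.03],"spin":-12},{"offset":[0.154,-0.238,0.035],"spin":-12},{"offset":[0.176,-0.272,0.04],"spin":-12}]'
cat > h.py <<'E'
from cell import manip
import numpy as np, cv2
from scipy.spatial.transform import Rotation as R
def wrist():
    s=manip.read_state(); p=manip.camera('wrist')
    T=np.eye(4); T[:3,:3]=R.from_euler('xyz',s['eef_rot']).as_matrix(); T[:3,3]=s['eef_pos']
    p['extrinsics']=np.linalg.inv(T@p['hand_eye']); return p
def proj(p,P):
    P=np.atleast_2d(P); E=p['extrinsics']; c=P@E[:3,:3].T+E[:3,3]
    return np.c_[p['fx']*c[:,0]/c[:,2]+p['cx'],p['fy']*c[:,1]/c[:,2]+p['cy']]
def unproj(p,uv,z):
    E=np.linalg.inv(p['extrinsics']); uv=np.atleast_2d(uv)
    d=np.c_[(uv[:,0]-p['cx'])/p['fx'],(uv[:,1]-p['cy'])/p['fy'],np.ones(len(uv))]@E[:3,:3].T
    o=E[:3,3]; return o+d*((z-o[2])/d[:,2])[:,None]
E
python3 - <<'E'
from h import *
import pickle
p=wrist();cv2.imwrite('pics/w1.png',p['pixels'][:,:,::-1]);pickle.dump(p,open('w1.pkl','wb'))
print(p['hand_eye'],np.linalg.inv(p['extrinsics'])[:3,3])
for n in('rack','treadle','chute','gate','ink_tin','gouge','plank'):print(n,[(round(d['conf'],2),[round(float(v)) for v in d['location']]) for d in manip.search_frame(p,n)])
E
```

```text
clock: 1.87
eef_pos: [377.9, 254.1, 294.3]
eef_rot: [3.141, -0.0, 1.784]
wrist_force: [0.3, 0.9, -0.0]
finger_gap: 70.0
clock: 2.53
eef_pos: [554.6, -20.0, 334.6]
eef_rot: [3.141, -0.0, 1.574]
wrist_force: [0.3, 1.7, -0.2]
finger_gap: 69.6
[[-2.44738062e-04 -9.59593970e-01 -2.81388259e-01  8.21893599e+01]
 [ 9.99999623e-01 -4.69170490e-04  7.30219533e-04  3.71369685e-01]
 [-8.32733328e-04 -2.81387974e-01  9.59593724e-01 -1.78973987e+02]
 [ 0.00000000e+00  0.00000000e+00  0.00000000e+00  1.00000000e+00]] [554.58089285  62.20151956 513.57478422]
rack [(0.94, [349, -232, 29]), (0.92, [550, -31, 85]), (0.84, [391, -14, 43]), (0.64, [372, 196, 42]), (0.63, [239, -248, 9])]
treadle [(0.55, [612, 18, 104])]
chute [(0.8, [576, 66, 60]), (0.31, [615, 17, 105])]
gate [(0.56, [609, 23, 100])]
ink_tin [(0.86, [675, 198, 61])]
gouge [(0.64, [706, -79, 25]), (0.46, [529, -488, 19])]
plank [(0.55, [562, -250, 25]), (0.34, [546, -25, 83])]
```

View pics/w1.png

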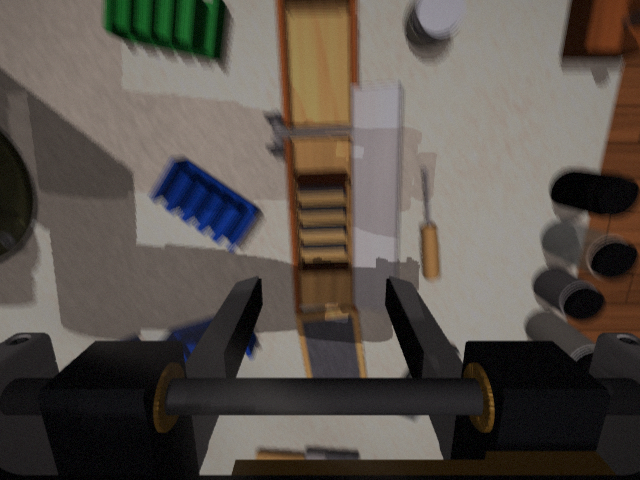

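Run:
```python
from h import *
import pickle
p=wrist();pickle.dump(p,open('w2.pkl','wb'));print(manip.read_state()['eef_pos'])
c=p['pixels'][60:320,240:440,::-1];cv2.imwrite('pics/w2.png',cv2.convertScaleAbs(cv2.resize(c,None,fx=2.3,fy=2.3,interpolation=2),alpha=1.4))
```

```text
[553.58703868 -16.89191118 334.57652708]
```

View pics/w2.png

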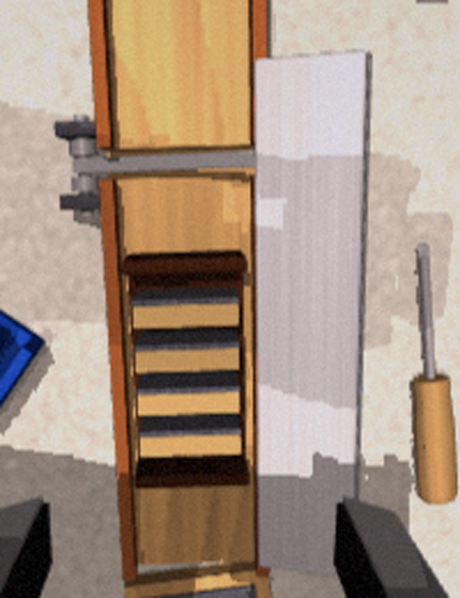

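Run:
```python
from h import *
import pickle
from scipy.optimize import least_squares
p=pickle.load(open('w2.pkl','rb'))
f=lambda L:np.array(L,float)/2.3+[240,60]
c,s=np.cos(.35),np.sin(.35)
M=[((255,60),(45,-61+27*c,106-27*s)),((366,52),(45,-61-27*c,106+27*s)),((257,568),(-225,-61+27*c,106-27*s)),
((180,150),(8,0,40)),((182,178),(-8,0,40))]
uv=f([m[0] for m in M]);P=np.array([m[1] for m in M])
lines=[((88,0),46,62),((124,578),46,62),((268,20),-46,62),((252,20),-38,62)]
def toW(q,P):
    a=q[2];return np.c_[q[0]+np.cos(a)*P[:,0]-np.sin(a)*P[:,1],q[1]+np.sin(a)*P[:,0]+np.cos(a)*P[:,1],P[:,2]]
def toC(q,W):
    a=q[2];d=W-[q[0],q[1],0];return np.c_[np.cos(a)*d[:,0]+np.sin(a)*d[:,1],-np.sin(a)*d[:,0]+np.cos(a)*d[:,1],d[:,2]]
def res(q):
    r=(proj(p,toW(q,P))-uv); r[3:,0]=0
    l=[toC(q,unproj(p,f([u]),z))[0,1]-y for u,y,z in lines]
    return np.r_[r.ravel(),np.array(l)]
o=least_squares(res,[570,48,1.57],x_scale=[1,1,.01]);print(o.x,res(o.x).round(1))
q=o.x;np.save('q.npy',q)
for u,z in (((190,484),85),((190,254),40),((190,254),85)):print(u,toC(q,unproj(p,f([u]),z)))
for ch in ((-208,0,60),(-208,-38,60),(-208,-76,60),(0,-38,60)):print(ch,toW(q,np.array([ch])))
```

```text
[549.53412606  75.32386168   1.60686257] [-0.7  0.3  0.5 -0.4  0.4  0.4  0.  -0.5  0.   0.3 -0.1 -0.3  0.   0.2]
(190, 484) [[-176.08530542    2.01985577   85.        ]]
(190, 254) [[-50.23714435  -2.01324678  40.        ]]
(190, 254) [[-46.42519653  -2.1495695   85.        ]]
(-208, 0, 60) [[ 557.03427782 -132.54087252   60.        ]]
(-208, -38, 60) [[ 595.0095658  -131.17065248   60.        ]]
(-208, -76, 60) [[ 632.98485378 -129.80043245   60.        ]]
(0, -38, 60) [[587.50941404  76.69408171  60.        ]]
```

```bash
python3 -m crank '[{"offset":[0.013,-0.035,0],"spin":1.9},{"offset":[0.026,-0.070,0],"spin":1.9},{"offset":[0.040,-0.106,0],"spin":1.9},{"offset":[0.040,-0.106,-0.04],"spin":1.9},{"offset":[0.040,-0.106,-0.080],"spin":1.9},{"offset":[0.040,-0.106,-0.12],"spin":1.9},{"offset":[0.040,-0.106,-0.16],"spin":1.9},{"offset":[0.040,-0.106,-0.195],"spin":1.9}]'
python3 - <<'E'
from h import *
p=wrist();s=manip.read_state();print(s['eef_pos'],s['eef_rot'],s['wrist_force'])
cv2.imwrite('pics/w3.png',cv2.convertScaleAbs(p['pixels'][:,:,::-1],alpha=1.4))
E
```

```text
clock: 3.65
eef_pos: [592.9, -121.9, 137.4]
eef_rot: [3.141, -0.0, 1.61]
wrist_force: [0.7, 0.2, -0.8]
finger_gap: 69.2
[ 590.38288051 -121.29216036  130.49587995] [-3.13312467 -0.0031601   1.60972784] [-1.4873733  -0.37831188 -7.39842895]
```

View pics/w3.png

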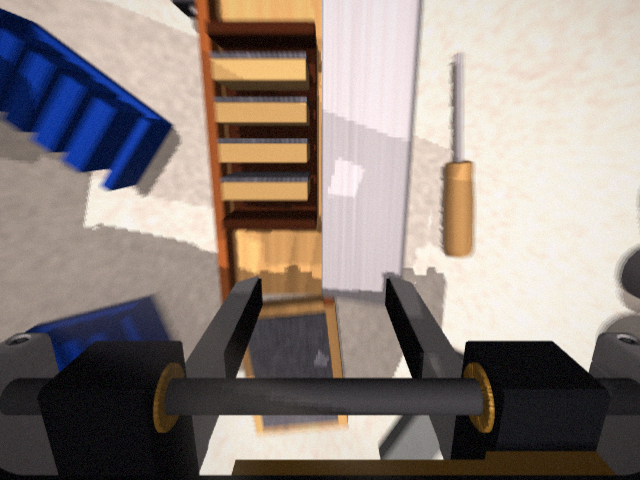

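Run:
```python
from h import *
q=np.load('q.npy')
s=manip.read_state();print(s['clock'],s['eef_pos'],s['eef_rot'],s['wrist_force'],s['finger_gap'])
p=wrist();s=manip.read_state();print(s['eef_pos'],s['wrist_force'])
a=q[2];d=s['eef_pos'][:2]-q[:2]
print('tcp chute',np.cos(a)*d[0]+np.sin(a)*d[1],-np.sin(a)*d[0]+np.cos(a)*d[1])
Rm=R.from_euler('xyz',s['eef_rot']).as_matrix()
print('tips',[ (proj(p,s['eef_pos']+Rm@[0,y,0]).round(),(Rm@[0,y,0]).round(1)) for y in(-47,-35,35,47)])
def W(x,y,z):return np.array([q[0]+np.cos(a)*x-np.sin(a)*y,q[1]+np.sin(a)*x+np.cos(a)*y,z])
for c in((-225,-35.6,96.7),(-225,-86.4,115.3),(-178,0,85)):print(c,proj(p,W(*c)).round())
```

```text
3.7 [ 590.38288051 -121.29216036  130.49587995] [-3.13312467 -0.0031601   1.60972784] [-1.4873733  -0.37831188 -7.39842895] 69.54090594768721
[ 591.07248073 -121.52348761  134.44884045] [0.19341264 0.39103532 0.25237994]
tcp chute -198.21714376558282 -34.413336828434126
tips [(array([[238., 295.]]), array([-47. ,  -1.8,   0.4])), (array([[260., 295.]]), array([-35. ,  -1.4,   0.3])), (array([[387., 295.]]), array([35. ,  1.4, -0.3])), (array([[409., 295.]]), array([47. ,  1.8, -0.4]))]
(-225, -35.6, 96.7) [[326. 308.]]
(-225, -86.4, 115.3) [[407. 322.]]
(-178, 0, 85) [[273. 236.]]
```

Run:
```python
from h import *
q=np.load('q.npy');a=q[2]
p=wrist();s=manip.read_state();print(s['eef_pos'],s['eef_rot'],s['wrist_force'])
im=cv2.convertScaleAbs(p['pixels'][:,:,::-1],alpha=1.4)
def W(x,y,z):return np.array([q[0]+np.cos(a)*x-np.sin(a)*y,q[1]+np.sin(a)*x+np.cos(a)*y,z])
def pl(L,c):cv2.polylines(im,[np.int32(np.vstack([proj(p,W(*v)) for v in L]))],False,c,1)
pl([(0,-35.6,96.7),(-225,-35.6,96.7),(-225,-86.4,115.3),(0,-86.4,115.3)],(0,0,255))
pl([(-178,33,85),(-178,-33,85)],(0,255,0));pl([(-250,38,40),(-250,-38,40),(-100,-38,40)],(255,0,0));pl([(-250,46,62),(-100,46,62)],(255,0,255))
cv2.imwrite('pics/w4.png',cv2.resize(im[140:360,160:460],None,fx=2.5,fy=2.5))
```

```text
[ 592.8036548  -122.03845029  138.59990816] [-3.13921919e+00 -1.26224930e-03  1.60963809e+00] [0.73209294 0.09108646 0.64416682]
```

View pics/w4.png

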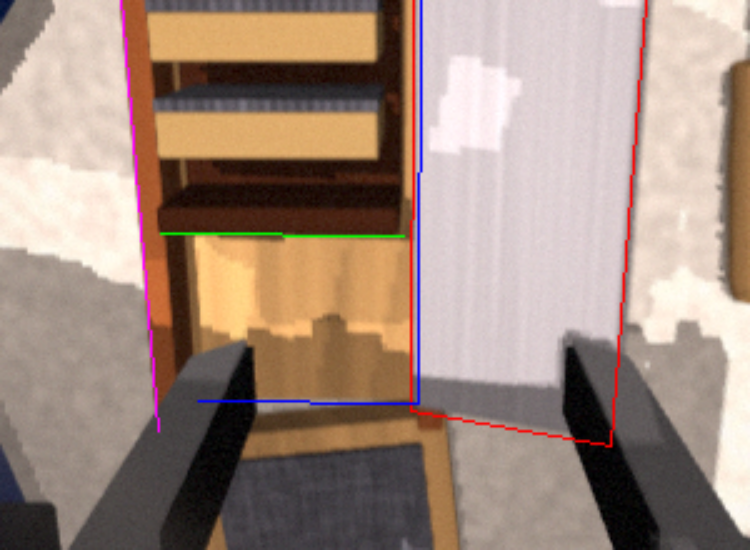

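```bash
python3 -m crank '[{"offset":[-0.002,0,0],"spin":0},{"offset":[-0.002,0,-0.008],"spin":0},{"offset":[-0.002,0,-0.016],"spin":0},{"offset":[-0.002,0,-0.024],"spin":0},{"offset":[-0.002,0,-0.032],"spin":0},{"offset":[-0.002,0,-0.040],"spin":0},{"offset":[-0.002,0,-0.046],"spin":0},{"offset":[-0.002,0,-0.050],"spin":0}]' 0.675
python3 -m crank '[{"offset":[0,0,-0.004],"spin":0},{"offset":[0,0,-0.010],"spin":0},{"offset":[0,0,-0.016],"spin":0},{"offset":[0,0,-0.022],"spin":0},{"offset":[0,0,-0.026],"spin":0},{"offset":[0,0,-0.028],"spin":0},{"offset":[0,0,-0.030],"spin":0},{"offset":[0,0,-0.030],"spin":0}]'
python3 - <<'E'
from h import *
for i in range(3):
    p=wrist()
s=manip.read_state();print(s['eef_pos'],s['eef_rot'],s['wrist_force'],s['finger_gap'])
cv2.imwrite('pics/w5.png',cv2.convertScaleAbs(p['pixels'][:,:,::-1],alpha=1.4))
E
```

```text
clock: 4.47
eef_pos: [591.0, -122.1, 88.0]
eef_rot: [-3.14, -0.001, 1.61]
wrist_force: [1.7, -0.4, 5.0]
finger_gap: 63.2
clock: 5.13
eef_pos: [591.7, -122.2, 59.4]
eef_rot: [-3.142, -0.001, 1.61]
wrist_force: [-4.3, 1.4, 17.9]
finger_gap: 63.5
[ 591.63999792 -122.16664069   59.48582049] [ 3.14154740e+00 -7.13024413e-04  1.60966899e+00] [-2.26916786  2.0128045  16.43422903] 63.57459716455903
```

View pics/w5.png

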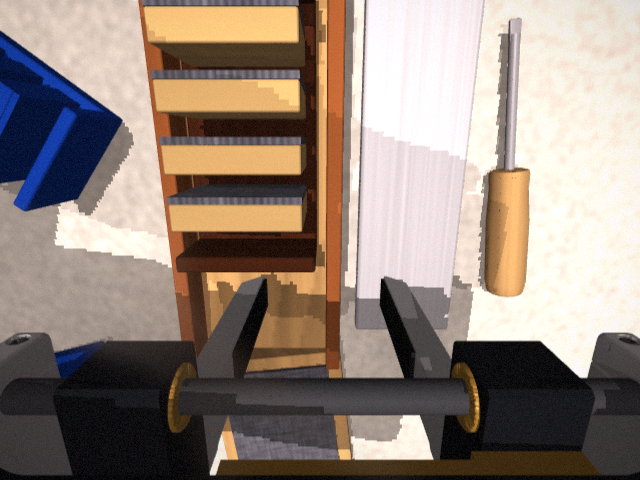

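```bash
python3 -m crank '[{"offset":[0,0.004,-0.001],"spin":0},{"offset":[0,0.008,-0.001],"spin":0},{"offset":[0,0.012,-0.001],"spin":0},{"offset":[-0.001,0.018,-0.001],"spin":0},{"offset":[-0.001,0.025,-0.001],"spin":0},{"offset":[-0.001,0.033,-0.001],"spin":0},{"offset":[-0.001,0.041,-0.001],"spin":0},{"offset":[-0.002,0.049,-0.001],"spin":0}]'
python3 -m crank '[{"offset":[0,0.006,-0.001],"spin":0},{"offset":[0,0.012,-0.001],"spin":0},{"offset":[-0.001,0.018,-0.001],"spin":0},{"offset":[-0.001,0.024,-0.001],"spin":0},{"offset":[-0.001,0.030,-0.001],"spin":0},{"offset":[-0.001,0.036,-0.001],"spin":0},{"offset":[-0.002,0.042,-0.001],"spin":0},{"offset":[-0.002,0.048,-0.001],"spin":0}]'
python3 - <<'E'
from h import *
q=np.load('q.npy');a=q[2]
p=wrist();s=manip.read_state();print(s['eef_pos'],s['wrist_force'])
d=s['eef_pos'][:2]-q[:2];print('tcp chute',np.cos(a)*d[0]+np.sin(a)*d[1],-np.sin(a)*d[0]+np.cos(a)*d[1])
cv2.imwrite('pics/w6.png',cv2.convertScaleAbs(p['pixels'][:,:,::-1],alpha=1.4))
E
```

```text
clock: 5.95
eef_pos: [590.7, -74.8, 59.8]
eef_rot: [3.138, 0.002, 1.609]
wrist_force: [1.0, -11.4, 11.3]
finger_gap: 63.7
clock: 6.62
eef_pos: [589.3, -28.2, 59.8]
eef_rot: [3.136, 0.005, 1.608]
wrist_force: [0.8, -10.9, 11.1]
finger_gap: 63.6
[589.31847256 -27.16809956  59.80786607] [ 1.0145727  -7.72950001 10.67342656]
tcp chute -103.8598697995374 -36.06277570625658
```

View pics/w6.png

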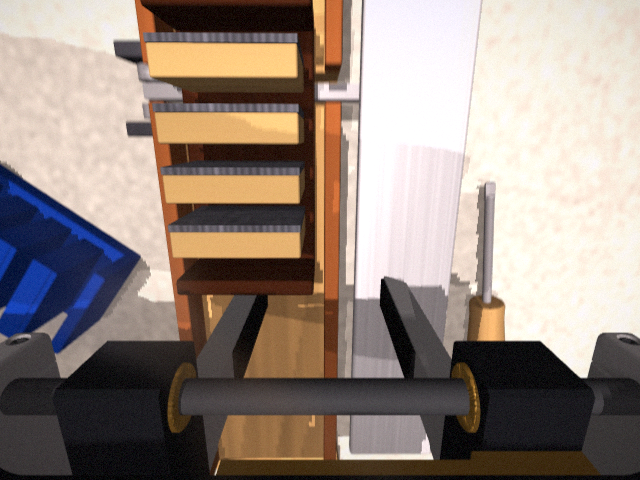

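```bash
python3 -m crank '[{"offset":[-0.001,0.006,-0.001],"spin":0},{"offset":[-0.001,0.012,-0.001],"spin":0},{"offset":[-0.002,0.018,-0.001],"spin":0},{"offset":[-0.002,0.024,-0.001],"spin":0},{"offset":[-0.002,0.030,-0.001],"spin":0},{"offset":[-0.002,0.036,-0.001],"spin":0},{"offset":[-0.003,0.042,-0.001],"spin":0},{"offset":[-0.003,0.048,-0.001],"spin":0}]'
python3 -m crank '[{"offset":[-0.001,0.006,-0.001],"spin":0},{"offset":[-0.001,0.012,-0.001],"spin":0},{"offset":[-0.002,0.018,-0.001],"spin":0},{"offset":[-0.002,0.024,-0.001],"spin":0},{"offset":[-0.002,0.030,-0.001],"spin":0},{"offset":[-0.002,0.036,-0.001],"spin":0},{"offset":[-0.003,0.042,-0.001],"spin":0},{"offset":[-0.003,0.048,-0.001],"spin":0}]'
python3 -m crank '[{"offset":[0,0.003,-0.001],"spin":0},{"offset":[0,0.006,-0.001],"spin":0},{"offset":[0,0.009,-0.001],"spin":0},{"offset":[0,0.012,-0.001],"spin":0},{"offset":[0,0.014,-0.001],"spin":0},{"offset":[0,0.016,-0.001],"spin":0},{"offset":[0,0.017,-0.001],"spin":0},{"offset":[0,0.017,-0.001],"spin":0}]'
python3 - <<'E'
from h import *
q=np.load('q.npy');a=q[2]
p=wrist();s=manip.read_state();print(s['eef_pos'],s['wrist_force'])
d=s['eef_pos'][:2]-q[:2];print('tcp chute',np.cos(a)*d[0]+np.sin(a)*d[1],-np.sin(a)*d[0]+np.cos(a)*d[1])
cv2.imwrite('pics/w7.png',cv2.convertScaleAbs(p['pixels'][:,:,::-1],alpha=1.4))
E
```

```text
clock: 7.33
eef_pos: [587.0, 19.4, 59.8]
eef_rot: [3.134, 0.007, 1.608]
wrist_force: [-0.1, -11.4, 12.2]
finger_gap: 63.8
clock: 8.0
eef_pos: [584.6, 66.1, 59.7]
eef_rot: [3.133, 0.009, 1.608]
wrist_force: [-0.4, -11.9, 11.3]
finger_gap: 63.5
clock: 8.67
eef_pos: [585.3, 81.7, 59.6]
eef_rot: [3.131, 0.012, 1.608]
wrist_force: [0.4, -9.5, 12.1]
finger_gap: 63.2
[585.30831936  81.69480479  59.65483955] [ 0.47678054 -9.59758359 11.58417403]
tcp chute 5.076839022992063 -35.98065491577811
```

View pics/w7.png

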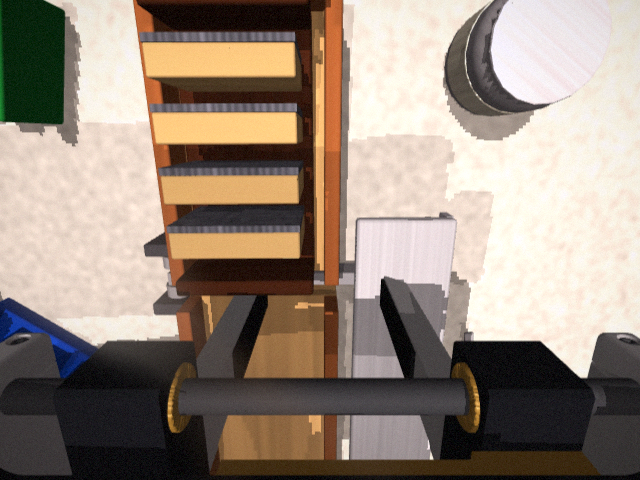

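```bash
python3 -m crank '[{"offset":[0,0.001,-0.001],"spin":0},{"offset":[0,0.002,-0.001],"spin":0},{"offset":[0,0.003,-0.001],"spin":0},{"offset":[0,0.004,-0.001],"spin":0},{"offset":[0,0.005,-0.001],"spin":0},{"offset":[0,0.006,-0.001],"spin":0},{"offset":[0,0.006,-0.001],"spin":0},{"offset":[0,0.006,-0.001],"spin":0}]'
```

```text
clock: 9.38
eef_pos: [585.8, 84.6, 59.4]
eef_rot: [3.13, 0.016, 1.608]
wrist_force: [-2.6, -22.1, 13.7]
finger_gap: 63.5
```

```bash
python3 -m crank '[{"offset":[0,-0.003,-0.001],"spin":0},{"offset":[0,-0.006,-0.001],"spin":0},{"offset":[0,-0.009,-0.001],"spin":0},{"offset":[0,-0.009,0.008],"spin":0},{"offset":[0,-0.009,0.020],"spin":0},{"offset":[0,-0.009,0.036],"spin":0},{"offset":[0,-0.009,0.056],"spin":0},{"offset":[0,-0.009,0.080],"spin":0}]'
python3 -m crank '[{"offset":[0,0,0.03],"spin":0},{"offset":[0,-0.01,0.06],"spin":0},{"offset":[0,-0.03,0.09],"spin":0},{"offset":[0,-0.05,0.12],"spin":0},{"offset":[0,-0.07,0.15],"spin":0},{"offset":[0,-0.08,0.17],"spin":0},{"offset":[0,-0.08,0.17],"spin":0},{"offset":[0,-0.08,0.17],"spin":0}]'
python3 - <<'E'
from h import *
q=np.load('q.npy');a=q[2]
for i in range(5):p=wrist()
s=manip.read_state();print(s['clock'],s['eef_pos'],s['wrist_force'])
im=cv2.convertScaleAbs(p['pixels'][:,:,::-1],alpha=1.4)
def W(x,y,z):return np.array([q[0]+np.cos(a)*x-np.sin(a)*y,q[1]+np.sin(a)*x+np.cos(a)*y,z])
def pl(L,c):cv2.polylines(im,[np.int32(np.vstack([proj(p,W(*v)) for v in L]))],False,c,1)
pl([(45,-35.6,96.7),(-150,-35.6,96.7)],(0,0,255));pl([(45,-35.6,96.7),(45,-86.4,115.3),(-150,-86.4,115.3)],(0,0,255))
pl([(16,33,85),(16,-33,85)],(0,255,0));pl([(146,38,62),(146,-38,62)],(255,0,0))
cv2.imwrite('pics/w8.png',im)
for c in('top','scene'):
    t=manip.camera(c)
    for n in('ink_tin','gouge','plank','mug','brayer','brush','oilstone','rack'):print(c,n,[(round(d['conf'],2),[round(float(v)) for v in d['location']]) for d in manip.search_frame(t,n)][:5])
E
```

```text
clock: 10.05
eef_pos: [584.9, 75.4, 139.7]
eef_rot: [3.133, 0.017, 1.608]
wrist_force: [-0.6, -0.5, -0.3]
finger_gap: 63.4
clock: 10.72
eef_pos: [584.8, -5.0, 310.3]
eef_rot: [3.132, 0.017, 1.606]
wrist_force: [0.3, 1.0, -0.1]
finger_gap: 63.5
10.9667 [584.61095242  -4.02646172 308.47823852] [ 0.11299569 -0.0417908  -0.05433646]
top ink_tin [(0.84, [673, 205, 56])]
top gouge [(0.74, [448, 489, 27]), (0.62, [707, -110, 21])]
top plank [(0.71, [562, -268, 20])]
top mug [(0.59, [652, 429, 38])]
top brayer [(0.82, [449, 488, 27])]
top brush [(0.73, [543, -493, 16])]
top oilstone [(0.75, [716, -324, 21])]
top rack [(0.85, [356, 205, 47]), (0.63, [538, 161, 84]), (0.6, [194, -301, 45]), (0.57, [371, -243, 41])]
scene ink_tin [(0.95, [700, 212, 51]), (0.3, [556, -498, 15])]
scene gouge [(0.92, [716, -81, 18])]
scene plank [(0.62, [581, -264, 22]), (0.36, [702, 213, 51])]
scene mug [(0.6, [656, 431, 52])]
scene brayer [(0.69, [459, 498, 25])]
scene brush [(0.82, [555, -495, 18])]
scene oilstone [(0.9, [733, -307, 28]), (0.5, [705, 212, 52])]
scene rack [(0.96, [400, -20, 46]), (0.92, [554, 165, 81]), (0.9, [232, -285, 47]), (0.77, [400, -230, 45]), (0.76, [385, 217, 44])]
```

View pics/w8.png

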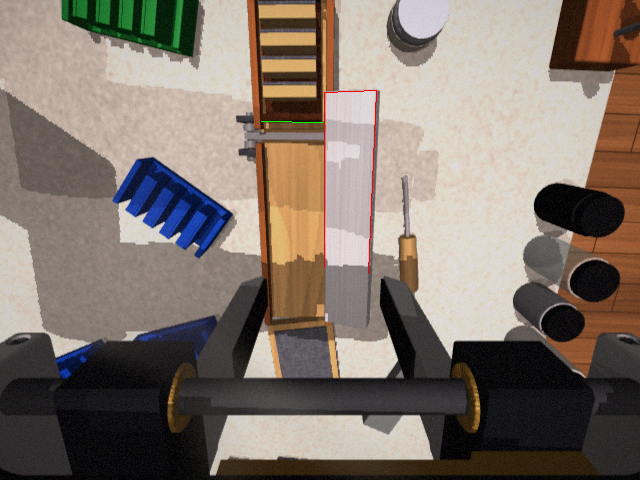

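```bash
python3 -c "
from cell import manip
print(manip.sign_off())"
```

```text
the job is handed in; nothing more can be done
None
```

The rack now rests against the end stop with the gate sprung shut behind it, and the job is handed in at about 11 s of the 48 s allowed. I pressed the treadle to its hard stop with one fingertip and held it there with 11–18 N. The other fingertip pushed the rack along the channel until the force rose to 22 N at the stop. I then backed off 9 mm with the treadle still held, let go and rose clear.

**Last checks:**
- **Rack and gate:** the last wrist picture, with the expected outlines drawn on it, shows the treadle in its shut position and the rack's rear edge 16 mm past the gate line.
- **Robot:** the wrist force was about zero, and the fingers stood roughly 250 mm above the channel floor.
- **Other things on the table:** apart from two readings, everything re-detected within about 7 mm of its starting reading.
- **Disagreement on the gouge:** the top camera's reading was 22 mm off its first one. I think the gripper partly hid it, because the scene camera read it within 2 mm.
- **Oilstone:** there was no valid first reading from the scene camera to compare with. The top camera read it within 2 mm.

I could not read the gate angle or the contact forces directly. I judged them from the pictures, the tool height and the wrist force.

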